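# Tip the pressing blocks into the rinsing basin

## Task

The used pressing blocks are to go for rinsing. First slide the round steel basin over the table, without lifting it, until it stands wholly on the white blotting sheet; then pick up the metal tray of wooden blocks by its crossbar with all the blocks still on it, and tip it close above the basin so that all three blocks slide off its open end into the basin, without touching the blocks with the gripper or dropping them from high up. Finally set the empty tray down flat on the cork mat it came from, and leave the spray bottle, wooden brick, brush and small bowl where they are.

Things in the scene. Friction and masses are not known exactly. Their poses are not given: they have to be found in the camera images.
- basin: Round flat-bottomed steel basin, loose, 0.5 kg: 190 mm across the rim, 170 mm across the foot, 60 mm high, wall 4 mm, floor 5 mm thick, sides nearly upright. Origin at the centre of its underside, z up.
- sheet: White square blotting sheet, 250 x 250 mm, lying flat (no thickness to bump into) on the table. Origin at its centre, x and y along its edges.
- pad: Cork mat fixed to the table, 230 mm (its x) x 170 mm (its y), 6 mm thick. Origin at the centre of its underside. The tray stands on it at the start, its open end away from the robot.
- tray: Bare aluminium tray, loose, 0.3 kg, 180 (x) x 120 mm (y), floor 3 mm thick, walls 22 mm high and 3 mm thick on the long sides and the +x end; its -x end is open. Across its middle, along its y, a wooden crossbar 18 x 18 mm in section and 128 mm long stands on two side posts, its centre 68 mm above the underside. Origin at the centre of the underside, z up.
- tray_grip (a point): Middle of the tray's crossbar, 68 mm above the tray's underside; axes as the tray's. Pinch the bar here from above, closing along the tray's x axis.
- tray_lip (a point): Middle of the tray's open end (90 mm from the tray's middle towards its -x), on the floor's upper face.
- block0: Dark hardwood block, 62 x 28 x 24 mm (x, y, z), about 30 g, varnished: slides on the tray when it is tilted some 15 to 25 degrees. Origin at its centre. At the start it lies on the tray, its length along the tray.
- block1: Dark hardwood block like block0, 70 x 26 x 20 mm. Origin at its centre.
- block2: Dark hardwood block like block0, 60 x 30 x 26 mm. Origin at its centre.
- spray: Black bottle, 60 mm across, 140 mm high, standing beyond the work. Leave alone. Origin at the centre of its underside.
- brick: Brown wooden brick, 70 x 190 x 55 mm, lying beyond the work. Leave alone. Origin at the centre of its underside.
- brush: Wooden brush lying at the far left. Leave alone. Origin at its underside near its middle.
- bowl: Small steel bowl, 110 mm across, 45 mm high, at the far right. Leave alone. Origin at the centre of its underside.

How it is judged:
On the way, in this order (a step that is already met when the one before it is completed fails the run):
1. the basin has been slid onto the sheet and stands there (x of basin in the frame of sheet between -0.042 and 0.042 m and y of basin in the frame of sheet between -0.042 and 0.042 m and height (world z) of basin below 0.005 m and angle between basin's own z axis and vertical below 0.06 rad and linear speed of basin below 0.02 m/s), for 0.2 s.
2. the tray is lifted clear of the mat with all three blocks on it (height (world z) of tray above 0.04 m and x of block0 in the frame of tray between -0.095 and 0.095 m and y of block0 in the frame of tray between -0.06 and 0.06 m and z of block0 in the frame of tray between 0 and 0.045 m and x of block1 in the frame of tray between -0.095 and 0.095 m and y of block1 in the frame of tray between -0.06 and 0.06 m and z of block1 in the frame of tray between 0 and 0.045 m and x of block2 in the frame of tray between -0.095 and 0.095 m and y of block2 in the frame of tray between -0.06 and 0.06 m and z of block2 in the frame of tray between 0 and 0.045 m), for 0.2 s.
3. all three blocks lie in the basin while the tray is off the mat (horizontal distance between each of block0, block1, block2 and basin below 0.09 m and z of each of block0, block1, block2 in the frame of basin below 0.06 m and linear speed of each of block0, block1, block2 below 0.05 m/s and height (world z) of tray above 0.04 m), for 0.2 s.
At the end, for the whole second after the job is handed in: Basin flat on the table with its foot wholly on the sheet (centre within 42 mm of the sheet's centre along each edge); all three blocks at rest in it (centres within 90 mm of its middle and below the rim); tray flat on the cork mat, its centre within 40 mm of the mat's centre, at rest and released (x of basin in the frame of sheet between -0.042 and 0.042 m and y of basin in the frame of sheet between -0.042 and 0.042 m and height (world z) of basin below 0.005 m and angle between basin's own z axis and vertical below 0.06 rad and horizontal distance between each of block0, block1, block2 and basin below 0.09 m and z of each of block0, block1, block2 in the frame of basin below 0.06 m and linear speed of each of block0, block1, block2 below 0.05 m/s and horizontal distance between tray and pad below 0.04 m and angle between tray's own z axis and vertical below 0.05 rad and height (world z) of tray below 0.012 m and linear speed of tray below 0.03 m/s); the robot touches nothing.
It fails at once if the basin is lifted off the table (15 mm) or tipped up (20 degrees) (height (world z) of basin above 0.015 m or angle between basin's own z axis and vertical above 0.35 rad).
It fails at once if the gripper touches a block (contact force between the fingers and block0 above 1 N or contact force between the fingers and block1 above 1 N or contact force between the fingers and block2 above 1 N).
It fails at once if a block is dropped from high up (faster than 2.2 m/s) (linear speed of any of block0, block1, block2 above 2.2 m/s).
It fails at once if a bystander (bottle, brick, brush, small bowl) is moved by 30 mm or knocked over (distance of any of spray, brick, brush, bowl from where it was at the start of the episode above 0.03 m).
It also fails if it takes over 72 s, if anything falls off the work surface, if the arm or the gripper's body presses on something with over 40 N, if the wrist force passes 120 N, or if a joint passes its speed limit or range.

## Robot

A 6-joint arm with a two-finger parallel gripper is mounted at the origin on the work surface. World frame = base frame: x ahead of the robot, y to its left, z up, the work surface at z = 0. Lengths are in m, angles in rad, forces in N, time in s.
With the tool pointing down it reaches from about 0.35 to 0.975 m from the base axis. Payload 4.9 kg.
Tool frame: the origin (TCP) lies midway between the tips of the shut fingers; the grasp point (between the pads) lies manip.grip_depth behind it (manip.grip_depth is the distance from the TCP to the grasp point, in m); z points along the fingers, x is the direction in which the jaws open and shut, and the axes are right-handed (so a half turn about z gives the same grasp; the last joint's range is limited). The gripper opens to 85 mm and grips with 20 to 120 N. Pads are 22 mm wide; open, the fingers measure 114 mm over their backs; the gripper's body (76 mm by 85 mm) begins 54 mm behind the grasp point. The pads swing forward as they close: fully open they stand 13 mm farther back than shut.
Start: joints at [-1.373, 0.053, 1.613, -0, 1.476, -0.119], TCP at [0.195, -0.594, 0.231] pointing down, gripper open.
Joint ranges: [-3.01, 3.01], [-1.01, 2.22], [0.06, 2.58], [-1.02, 4.17], [0.09, 2.62], [-3.14, 3.14]. Speed limits (rad/s): [2.57, 2.57, 3.14, 3.14, 3.14, 3.14].

## Interface

Orientations are given as a unit quaternion [w, x, y, z].
In Python, from plant import state, grab_frame, ticket, manip gives the robot as it stands.
- The arm moves only by the tool carry_out, never from a script. Its argument "moves" is a list that holds one entry, the list of rows, each a list of 7 numbers: the turn, a rotation vector about the tool's x, y, z each as a share of 5 degrees, from -1 to 1, then the shift along the tool's x, y, z each as a share of 0.04 m, from -1 to 1, then the gripper command: -1 is shut, 1 is fully open, values between are in proportion. A call has 1 to 8 rows; each row shifts and turns the commanded pose from where the row before left it, along the tool's axes as they then stand; what a row does not reach is not made up. A row lasts 1/12 s, in which the tool goes at most 41.7 mm and 7.16 degrees, less where a joint would pass 70% of its speed; a pose out of reach is approached as far as the arm can. A call with a number of a shift or a turn outside -1 to 1 is refused whole. A call with a gripper value outside its range is refused whole. The fingers move at their own pace and stop on an object; the grip force is fixed at half the most. Time passes only in rows, so rows that do not move let the fingers close. It gives the time, the measured TCP pose, the force and the opening at its end, in the units of the state.
- state(): the state, without advancing time (a new reading comes with each control period).
- grab_frame(name): name is "scene" or "side" or "wrist"; returns a dict with "frame" (420x560x3 uint8, red, green, blue), "z_map" (420x560 float32, m along the optical axis (not along the pixel's ray), 0 where there is no reading), "K" (3x3 intrinsics, pixels), "world_from_camera" (4x4, takes a point from camera to world coordinates); the wrist camera has in their place "hand_eye" (4x4, takes a point from camera to tool coordinates, whose origin is the TCP and whose axes are the tool frame's). Camera axes: x right, y down, z forward; pixel columns grow to the right and rows downward; lengths in m; the calibration is good to about 2 mm. A picture is of the moment at which its call begins: read the wrist's pose just before it.
- ticket.job_done(): hands the job in, once; it reports no verdict.
The state is a dict: "time": time; "joint_pos": joint angles; "joint_vel": joint speeds; "joint_efforts": joint torques, N m; "tool_pos": TCP position; "tool_rot": TCP orientation; "contact_force": force on the tool from outside, world axes, zero at the start; "ft_torque": the same for the moment, N m; "gripper_width": opening from 0.0 (shut) to 1.0 (fully open).
Only numpy, scipy, OpenCV 4.12 (cv2) and the standard library are available. Lean on these libraries where they do the work, as an engineer would, in place of code of your own. Each camera call takes 0.05 s, during which the arm holds its last target.

## Working session

There is one attempt and no reset: what is moved stays moved. The work goes in short steps, Python scripts to look and compute and a tool call to move; the robot and the scene stay as the last step left them, time stands still between calls to the robot, and variables do not carry over. Pictures are saved under pics/ and viewed, and the job is handed in when it is done.

Besides the shell and the picture viewer there is one more tool, called in YAML: its name, and indented under it one key for each argument. carry_out: Moves the arm, as the interface text tells. Shift numbers are shares of 0.04 m and turn numbers shares of 5 degrees, none past 1 either way. Its arguments: {"type":"object","properties":{"moves":{"type":"array"}},"required":["moves"]}

```bash
mkdir -p pics; ls; python3 - <<'E'
from plant import state, grab_frame, manip
import cv2,numpy as np
print(state()); print(manip, getattr(manip,'grip_depth',None))
for n in ["scene","side","wrist"]:
    f=grab_frame(n); cv2.imwrite(f"pics/{n}0.png",f["frame"][:,:,::-1])
    np.savez(f"{n}0.npz",**f)
    print(n,f["K"],f.get("world_from_camera",f.get("hand_eye")))
E
```

```text
pics
{'time': 0.0, 'joint_pos': array([-1.37297250e+00,  5.33678033e-02,  1.61431852e+00, -4.11910072e-05,
        1.47598891e+00, -1.19021275e-01]), 'joint_vel': array([-0.00141717, -0.00085194,  0.00140321, -0.00062038, -0.00142271,
       -0.00149007]), 'joint_efforts': array([ 1.00858142e-03, -3.93676937e+01, -3.70179069e+01,  2.69324727e-05,
        7.06518869e-03, -4.88907645e-06]), 'tool_pos': array([ 0.19458311, -0.59327299,  0.23004158]), 'tool_rot': array([-6.91673669e-04,  8.09806330e-01, -5.86696363e-01, -7.78651634e-04]), 'contact_force': array([-0.09011529,  0.01260157, -0.39065546]), 'ft_torque': array([0.00637572, 0.03132294, 0.07874579]), 'gripper_width': 1.0062812781097308}
<Robot object at 0x7f6e783c3a10> 0.0187
scene [[512.66235912   0.         273.58069465]
 [  0.         512.66235912 206.94787952]
 [  0.           0.           1.        ]] [[ 0.69721058  0.54013126 -0.47133388  1.38305445]
 [ 0.71679979 -0.51631121  0.46863717 -0.77303211]
 [ 0.00977062 -0.66459082 -0.74714361  1.34183751]
 [ 0.          0.          0.          1.        ]]
side [[460.62732045   0.         287.13781758]
 [  0.         460.62732045 214.72537212]
 [  0.           0.           1.        ]] [[-0.88925701 -0.25957389  0.37662099  0.08409152]
 [-0.4570918   0.53489969 -0.71059792  0.94593012]
 [-0.01700178 -0.80405455 -0.5943124   0.85829404]
 [ 0.          0.          0.          1.        ]]
wrist [[363.27016322   0.         281.85519471]
 [  0.         363.27016322 207.71466047]
 [  0.           0.           1.        ]] [[ 9.99999196e-01 -1.26373168e-03  1.08988386e-04 -9.57843946e-04]
 [ 1.19052980e-03  9.64765437e-01  2.63108790e-01 -6.60929134e-02]
 [-4.37647141e-04 -2.63108448e-01  9.64766165e-01 -1.43584884e-01]
 [ 0.00000000e+00  0.00000000e+00  0.00000000e+00  1.00000000e+00]]
```

View pics/scene0.png

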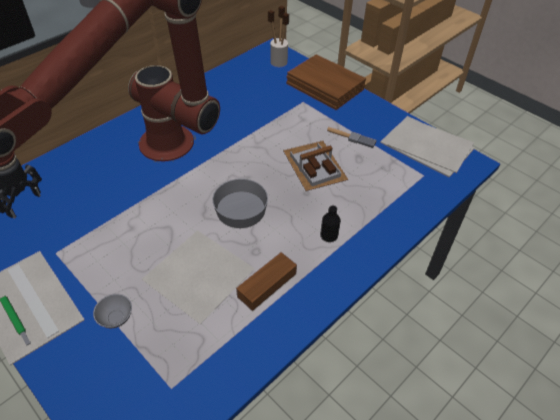

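View pics/side0.png

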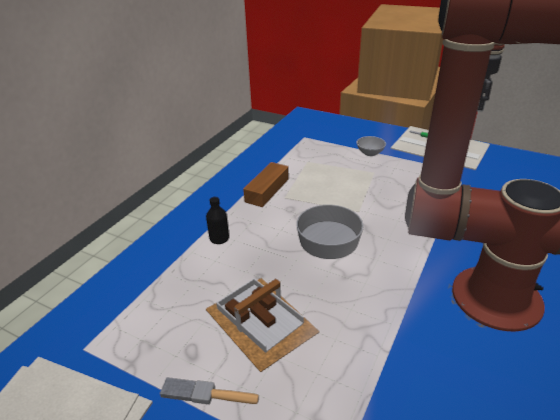

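View pics/wrist0.png

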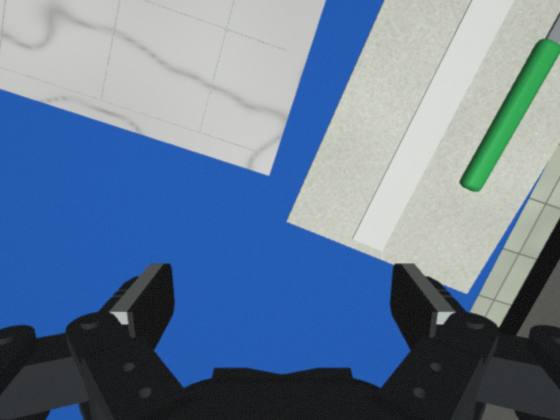

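The scene view shows the basin at about (240,203), the faint sheet near (197,275), the tray on its mat at (317,165), the bottle at (330,225), the brick at (267,281) and the bowl at (113,311). The side view agrees. Next I'll turn these into world positions using depth.

```bash
cat > h.py <<'E'
import numpy as np, cv2
def load(n): return dict(np.load(n))
def cloud(f,T=None):
    T=f["world_from_camera"] if T is None else T
    K=f["K"]; z=f["z_map"]; v,u=np.mgrid[0:z.shape[0],0:z.shape[1]]
    P=np.stack([(u-K[0,2])/K[0,0]*z,(v-K[1,2])/K[1,1]*z,z],-1)
    W=P@T[:3,:3].T+T[:3,3]; W[z==0]=np.nan
    return W
def ray(f,uv,h,T=None):
    T=f["world_from_camera"] if T is None else T
    K=f["K"]; uv=np.atleast_2d(uv).astype(float)
    d=np.c_[(uv-K[:2,2])/[K[0,0],K[1,1]],np.ones(len(uv))]@T[:3,:3].T
    return T[:3,3]+d*((h-T[2,3])/d[:,2])[:,None]
def ortho(f,h,x0,x1,y0,y1,r=500,T=None):
    # topdown warp of plane z=h; r px/m ; image rows: x decreasing (up=+x), cols: y decreasing (left=+y)
    T=f["world_from_camera"] if T is None else T
    X,Y=np.meshgrid(np.arange(x1,x0,-1/r),np.arange(y1,y0,-1/r),indexing='ij')
    P=np.stack([X,Y,np.full_like(X,h)],-1)
    C=(P-T[:3,3])@T[:3,:3]; K=f["K"]
    u=(C[...,0]/C[...,2]*K[0,0]+K[0,2]).astype(np.float32); v=(C[...,1]/C[...,2]*K[1,1]+K[1,2]).astype(np.float32)
    return cv2.remap(f["frame"],u,v,cv2.INTER_LINEAR)
E
python3 - <<'E'
from h import *
for n in ["scene","side"]:
    f=load(n+"0.npz"); W=cloud(f)
    print(n, "table z",np.nanmedian(W[...,2][(abs(W[...,0]-.6)<.3)&(abs(W[...,1])<.4)]))
    o=ortho(f,0,0.1,1.05,-.7,.7,560)
    o=o[...,::-1].copy()
    for x in np.arange(.2,1.05,.1): cv2.putText(o,f"{x:.1f}",(0,int((1.05-x)*560)),0,.35,(0,0,255)); cv2.line(o,(0,int((1.05-x)*560)),(8,int((1.05-x)*560)),(0,0,255))
    for y in np.arange(-.6,.7,.1): cv2.putText(o,f"{y:.1f}",(int((.7-y)*560),10),0,.35,(0,0,255)); cv2.line(o,(int((.7-y)*560),10),(int((.7-y)*560),18),(0,0,255))
    cv2.imwrite(f"pics/ortho_{n}.png",o)
    # height map comps
    H=W[...,2]; m=((H>.012)&(H<.25)&(W[...,0]>.25)&(W[...,0]<1.1)&(abs(W[...,1])<.75)).astype(np.uint8)
    c,l,s,_=cv2.connectedComponentsWithStats(m)
    for i in range(1,c):
        if s[i,4]>40:
            p=W[l==i]; print(s[i],p.mean(0).round(3),p.min(0).round(3),p.max(0).round(3))
E
```

```text
scene table z 0.0017469026188237091
[322  80  32  27 516] [0.295 0.68  0.048] [0.25  0.631 0.012] [0.33  0.75  0.071]
[199 117  14  12  50] [0.252 0.026 0.231] [ 0.25  -0.004  0.207] [0.256 0.048 0.25 ]
[393 125  71  47 625] [0.729 0.696 0.015] [0.588 0.62  0.012] [0.886 0.75  0.024]
[327 127  49  20 297] [0.501 0.547 0.019] [0.392 0.501 0.012] [0.583 0.596 0.029]
[ 290  143   51   42 1009] [0.517 0.309 0.037] [0.378 0.231 0.012] [0.604 0.422 0.097]
[ 212  178   56   50 1122] [ 0.455 -0.015  0.04 ] [ 0.365 -0.118  0.012] [0.56  0.074 0.067]
[320 205  21  36 529] [0.765 0.099 0.081] [0.728 0.079 0.013] [0.788 0.136 0.145]
[ 236  252   61   57 1666] [ 0.761 -0.181  0.05 ] [ 0.718 -0.27   0.012] [ 0.792 -0.076  0.065]
[ 93 293  39  35 760] [ 0.513 -0.565  0.03 ] [ 0.469 -0.621  0.012] [ 0.582 -0.513  0.052]
side table z 0.0027712779168777013
[357 136  29  19 417] [ 0.527 -0.577  0.032] [ 0.471 -0.627  0.012] [ 0.579 -0.511  0.049]
[ 244  162   45   43 1133] [ 0.741 -0.152  0.046] [ 0.712 -0.27   0.012] [ 0.787 -0.073  0.062]
[206 196  24  47 774] [0.743 0.125 0.076] [0.722 0.092 0.012] 
[... 160 characters left out ...]
[0.392 0.234 0.012] [0.601 0.406 0.088]
[ 30 370  27  28 136] [0.808 0.681 0.013] [0.758 0.656 0.012] [0.838 0.697 0.016]
[  9 377  42  43 356] [0.806 0.718 0.013] [0.735 0.685 0.012] [0.869 0.749 0.017]
[ 45 376  45  44 389] [0.734 0.689 0.013] [0.672 0.649 0.012] [0.807 0.723 0.016]
[ 160  377   99   26 1414] [0.496 0.552 0.019] [0.386 0.505 0.012] [0.582 0.595 0.026]
[ 71 384  21  11  65] [0.725 0.657 0.013] [0.706 0.642 0.012] [0.746 0.673 0.015]
[  0 391  22  13  93] [0.842 0.736 0.013] [0.817 0.719 0.012] [0.871 0.749 0.015]
[ 88 391  48  26 296] [0.65  0.649 0.013] [0.607 0.615 0.012] [0.697 0.692 0.016]
[ 94 406  15  14  76] [0.65  0.678 0.013] [0.631 0.668 0.012] [0.67  0.691 0.016]
```

View pics/ortho_scene.png

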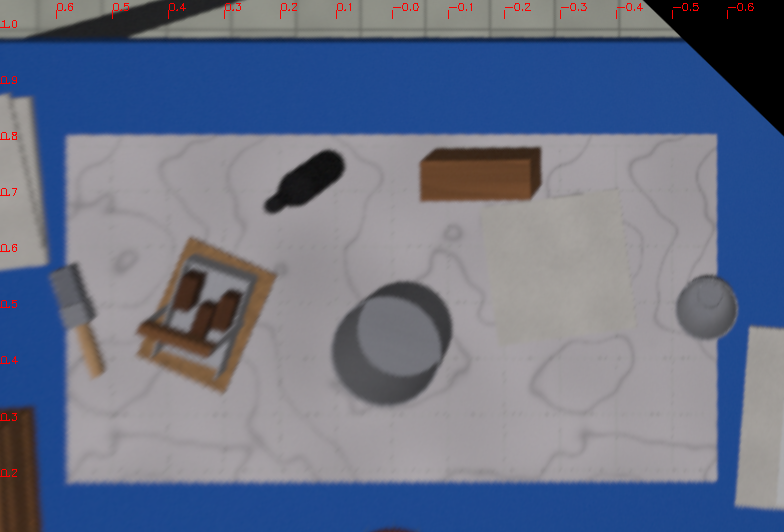

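View pics/ortho_side.png

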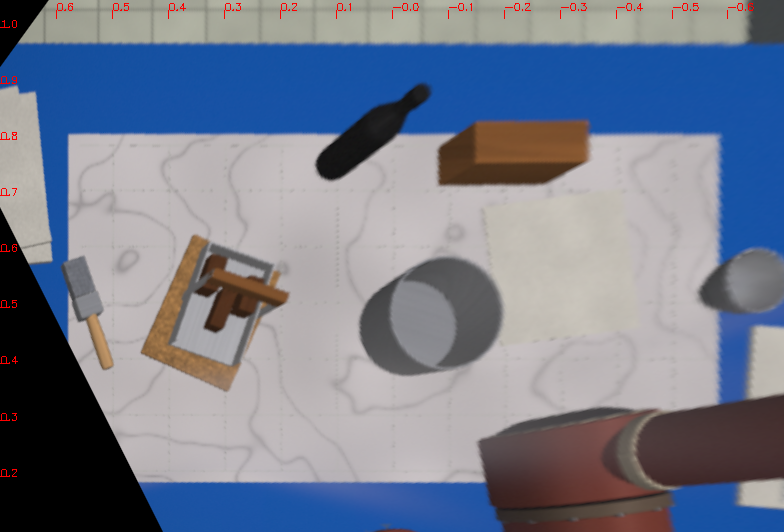

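```bash
python3 - <<'E'
from h import *
a=load("scene0.npz")["frame"][125:205,270:365]; b=load("side0.npz")["frame"][265:375,195:325]
a=cv2.resize(a,(395,333),interpolation=cv2.INTER_CUBIC); b=cv2.resize(b,(394,333),interpolation=cv2.INTER_CUBIC)
cv2.imwrite("pics/tray.png",np.hstack([a,b])[...,::-1])
f=load("scene0.npz");g=load("side0.npz")
# basin: fit circle to points z>.05 in both views
for n,q in (("scene",f),("side",g)):
    W=cloud(q); m=(W[...,2]>.052)&(W[...,2]<.075)&(W[...,0]>.3)&(W[...,0]<.62)&(abs(W[...,1]+.02)<.13)
    p=W[m][:,:2]; A=np.c_[2*p,np.ones(len(p))]; s=np.linalg.lstsq(A,(p**2).sum(1),rcond=None)[0]
    print(n,"basin",s[:2],np.sqrt(s[2]+s[:2]@s[:2]),len(p))
    # rim ellipse mean via outline: hull of rim points
    (c,r)=cv2.minEnclosingCircle(p.astype(np.float32)); print(" enc",c,r)
    # sheet
    o=ortho(q,0,.38,.74,-.48,-.11,1000).astype(int)
    lab=cv2.cvtColor(o.astype(np.uint8),cv2.COLOR_RGB2LAB)
    m=(lab[...,2]>133).astype(np.uint8); m=cv2.morphologyEx(m,cv2.MORPH_OPEN,np.ones((9,9)))
    c,l,s,_=cv2.connectedComponentsWithStats(m); i=1+np.argmax(s[1:,4])
    mm=((l==i)*255).astype(np.uint8)
    mm=cv2.morphologyEx(mm,cv2.MORPH_CLOSE,np.ones((15,15)))
    cn=max(cv2.findContours(mm,0,2)[0],key=cv2.contourArea)
    bx=cv2.minAreaRect(cn); print(" sheet centre x,y",.74-bx[0][1]/1000,-.11-bx[0][0]/1000,bx)
    cv2.imwrite(f"pics/m_{n}.png",np.hstack([o[...,::-1].astype(np.uint8),cv2.merge([mm]*3)]))
E
```

```text
scene basin [ 0.4655118  -0.02385898] 0.09191479225693883 319
 enc (0.4643717408180237, -0.02197590284049511) 0.10001116991043091
 sheet centre x,y 0.7160000038146973 -0.18699998474121093 ((76.99998474121094, 23.999996185302734), (153.99996948242188, 47.99999237060547), -0.0)
side basin [ 0.46218211 -0.02257186] 0.09192559457316939 483
 enc (0.46455174684524536, -0.024485360831022263) 0.09853267669677734
 sheet centre x,y 0.7305 -0.2025 ((92.5, 9.5), (19.0, 185.0), 90.0)
```

View pics/tray.png

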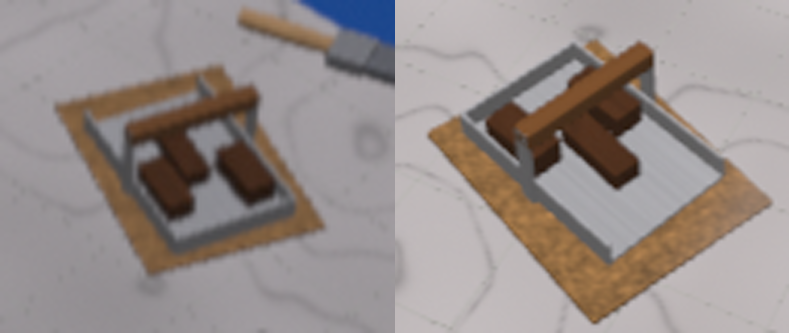

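View pics/m_scene.png

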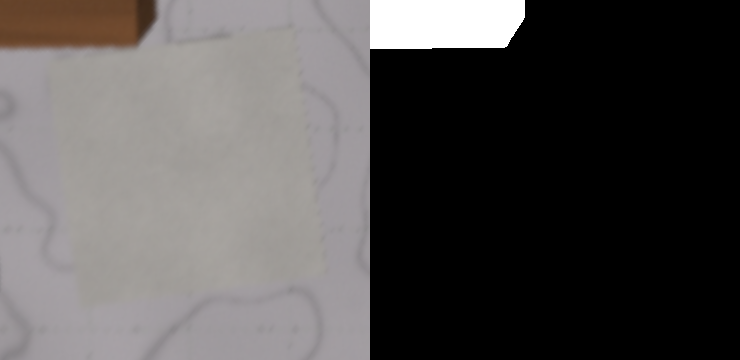

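The image shows the tray's open end facing the robot: the end wall is at the far side, around x≈0.6, which contradicts the text. I'll trust the image and check again with the wrist camera. The basin is at about (0.464,-0.023) and the sheet's centre at about (0.573,-0.298), turned 7.7°. I'll tow the basin from inside with shut fingers pressing on its leading wall.

carry_out:
  moves:
    - [[0,0,0,-0.71,-0.72,0,-1],[0,0,0,-0.71,-0.72,0,-1],[0,0,0,-0.71,-0.72,0,-1],[0,0,0,-0.71,-0.72,0,-1],[0,0,0,-0.71,-0.72,0,-1],[0,0,0,-0.71,-0.72,0,-1],[0,0,0,-0.71,-0.72,0,-1],[0,0,0,-0.71,-0.72,0,-1]]

```text
time: 0.82
tool_pos: [0.3432, -0.3043, 0.231]
tool_rot: [-0.0, 0.81, -0.587, 0.0]
contact_force: [0.1, 0.5, -0.3]
gripper_width: -0.002
```

carry_out:
  moves:
    - [[0,0,0,-0.71,-0.72,0,-1],[0,0,0,-0.71,-0.72,0,-1],[0,0,0,-0.71,-0.72,0,-1],[0,0,0,-0.71,-0.72,0,-1],[0,0,0,-0.71,-0.72,0,-1],[0,0,0,-0.71,-0.72,0,-1],[0,0,0,-0.5,-0.6,0,-1],[0,0,0,0,0,0,-1]]

```text
time: 1.48
tool_pos: [0.472, -0.0596, 0.2311]
tool_rot: [-0.001, 0.812, -0.584, -0.0]
contact_force: [-0.7, 0.5, 0.2]
gripper_width: -0.001
```

```bash
cat >> h.py <<'E'
from scipy.spatial.transform import Rotation as R
def pose(s):
    q=s["tool_rot"]; T=np.eye(4); T[:3,:3]=R.from_quat([q[1],q[2],q[3],q[0]]).as_matrix(); T[:3,3]=s["tool_pos"]; return T
def wristT(s,f): return pose(s)@f["hand_eye"]
def go(s,p): return (pose(s)[:3,:3].T@(np.array(p)-s["tool_pos"]))/.04
def show(s):
    T=pose(s); print("t",round(s["time"],2),"p",s["tool_pos"].round(4),"x",T[:3,0].round(3),"z",T[:3,2].round(3),"j",np.array(s["joint_pos"]).round(3),"F",s["contact_force"].round(1),"g",round(s["gripper_width"],3))
E
python3 - <<'E'
from plant import *
from h import *
s=state(); show(s); f=grab_frame("wrist"); cv2.imwrite("pics/w1.png",f["frame"][...,::-1])
np.savez("w1.npz",T=wristT(s,f),**f)
d=np.array([.368,-.93]); c=np.array([.464,-.023])
print(go(s,[*(c+.03*d),.12]),go(s,[*(c+.03*d),.03]))
E
```

```text
t 1.48 p [ 0.472  -0.0596  0.2311] x [ 0.318 -0.948 -0.002] z [ 0.     0.002 -1.   ] j [-0.283 -0.318  1.949  0.002  1.51   0.964] F [-0.7  0.5  0.2] g -0.001
[-0.17698301 -0.13860546  2.7772589 ] [-0.17294129 -0.1361761   5.02725396]
```

View pics/w1.png

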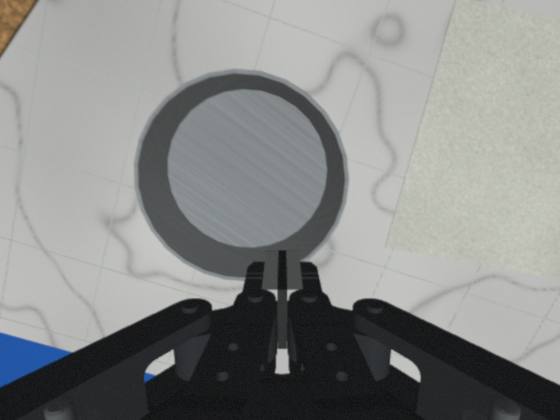

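Seen from the wrist, the basin's rim is centred near (241,172), with the sheet at the right edge. I'll cast the rim centre to get an accurate basin position.

```bash
python3 - <<'E'
from plant import *
from h import *
f=load("w1.npz"); T=f["T"]
print(ray(f,[[241,172],[137,172],[347,172],[241,70]],.06,T).round(4)); print(ray(f,[[247,168]],.005,T))
W=cloud(f,T); m=(W[...,2]>.05)&(W[...,2]<.07); m[250:]=0; p=W[m][:,:2]
A=np.c_[2*p,np.ones(len(p))]; s=np.linalg.lstsq(A,(p**2).sum(1),rcond=None)[0]; print(s[:2],len(p))
print(ray(f,[[386,247],[455,0]],0,T).round(3))
E
```

```text
[[ 0.4725 -0.0205  0.06  ]
 [ 0.4436  0.0658  0.06  ]
 [ 0.5018 -0.1084  0.06  ]
 [ 0.5527  0.0037  0.06  ]]
[[ 0.46756303 -0.02208333  0.005     ]]
[ 0.46426448 -0.0223246 ] 4408
[[ 0.431 -0.193  0.   ]
 [ 0.677 -0.159  0.   ]]
```

carry_out:
  moves:
    - [[0,0,0,-0.94,-0.12,0,-1],[0,0,0,0,0,1,-1],[0,0,0,0,0,1,-1],[0,0,0,0,0,1,-1],[0,0,0,0,0,1,-1],[0,0,0,0,0,0.6,-1],[0,0,0,0,0,0.4,-1],[0,0,0,0,0,0,-1]]

```text
time: 2.2
tool_pos: [0.4592, -0.0269, 0.0267]
tool_rot: [0.002, 0.809, -0.587, -0.004]
contact_force: [-0.2, -0.8, -0.5]
gripper_width: 0.0
```

carry_out:
  moves:
    - [[0,0,0,0.35,-0.018,0,-1],[0,0,0,0.35,-0.018,0,-1],[0,0,0,0.35,-0.018,0,-1],[0,0,0,0.35,-0.018,0,-1],[0,0,0,0.35,-0.018,0,-1],[0,0,0,0.35,-0.018,0,-1],[0,0,0,0.35,-0.018,0,-1],[0,0,0,0.35,-0.018,0,-1]]

```text
time: 2.87
tool_pos: [0.5042, -0.1314, 0.0322]
tool_rot: [-0.001, 0.809, -0.587, -0.001]
contact_force: [-3.7, 8.5, 7.0]
gripper_width: 0.004
```

```bash
cat >> h.py <<'E'
def basin(f,lo=(.3,-.5),hi=(.75,.15)):
    W=cloud(f); m=(W[...,2]>.045)&(W[...,2]<.07)&(W[...,0]>lo[0])&(W[...,0]<hi[0])&(W[...,1]>lo[1])&(W[...,1]<hi[1])
    # exclude brick (red-brown) & dark gripper
    F=f["frame"].astype(int); m&=(abs(F[...,0]-F[...,2])<25)&(F.sum(-1)>150)
    c,l,st,_=cv2.connectedComponentsWithStats(m.astype(np.uint8),connectivity=8)
    p=W[m][:,:2]; 
    best=None; rng=np.random.default_rng(0)
    for _ in range(400):
        q=p[rng.choice(len(p),3)]; 
        A=np.c_[2*q,np.ones(3)]
        try: s=np.linalg.solve(A,(q**2).sum(1))
        except Exception: continue
        r=np.sqrt(max(0,s[2]+s[:2]@s[:2]))
        if abs(r-.092)>.006: continue
        n=(abs(np.hypot(*(p-s[:2]).T)-r)<.005).sum()
        if best is None or n>best[0]: best=(n,s[:2],r)
    return best
E
python3 - <<'E'
from plant import *
from h import *
s=state(); show(s)
for n in("scene","side"):
    f=grab_frame(n); np.savez(f"{n}1.npz",**f); cv2.imwrite(f"pics/{n}1.png",f["frame"][...,::-1]); print(basin(f))
E
```

```text
t 2.87 p [ 0.5042 -0.1314  0.0322] x [ 0.31  -0.951 -0.004] z [-0.001  0.004 -1.   ] j [-0.4    0.022  2.001  0.004  1.121  0.854] F [-3.7  8.5  7. ] g 0.004
(np.int64(324), array([ 0.47415858, -0.06453508]), np.float64(0.09101368987729493))
(np.int64(627), array([ 0.47239242, -0.06717865]), np.float64(0.09182794364529283))
```

View pics/scene1.png

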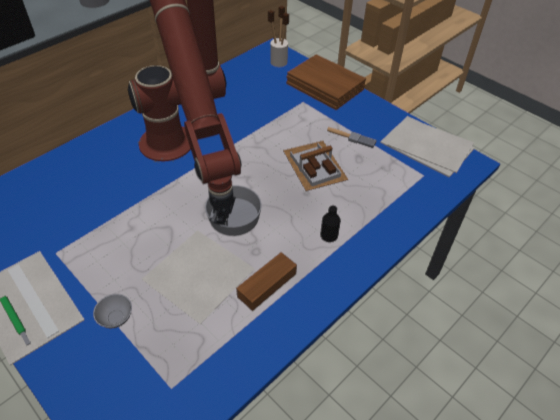

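The basin moves with the fingers and is now at (0.473,-0.066), with about 0.25 m to go.

carry_out:
  moves:
    - [[0,0,0,0.35,-0.032,0,-1],[0,0,0,0.35,-0.032,0,-1],[0,0,0,0.35,-0.032,0,-1],[0,0,0,0.35,-0.032,0,-1],[0,0,0,0.35,-0.032,0,-1],[0,0,0,0.35,-0.032,0,-1],[0,0,0,0.35,-0.032,0,-1],[0,0,0,0.35,-0.032,0,-1]]

```text
time: 3.63
tool_pos: [0.548, -0.2335, 0.0315]
tool_rot: [-0.001, 0.81, -0.587, -0.002]
contact_force: [-4.0, 7.7, 7.8]
gripper_width: -0.002
```

carry_out:
  moves:
    - [[0,0,0,0.35,-0.032,0,-1],[0,0,0,0.35,-0.032,0,-1],[0,0,0,0.35,-0.032,0,-1],[0,0,0,0.35,-0.032,0,-1],[0,0,0,0.35,-0.032,0,-1],[0,0,0,0.3,-0.032,0,-1],[0,0,0,0.2,-0.03,0,-1],[0,0,0,0,0,0,-1]]

```text
time: 4.3
tool_pos: [0.5852, -0.3184, 0.0315]
tool_rot: [-0.0, 0.81, -0.587, 0.0]
contact_force: [0.1, 0.5, 0.2]
gripper_width: -0.001
```

```bash
python3 - <<'E'
from plant import *
from h import *
s=state(); show(s)
for n in("scene","side"):
    f=grab_frame(n); np.savez(f"{n}2.npz",**f); cv2.imwrite(f"pics/{n}2.png",f["frame"][...,::-1]); b=basin(f); print(b)
    d=np.array([.573,-.298])-b[1]; print(go(s,s["tool_pos"]+[*d,0]))
E
```

```text
t 4.3 p [ 0.5852 -0.3184  0.0315] x [ 0.311 -0.95   0.   ] z [ 0. -0. -1.] j [-0.61   0.335  1.644  0.     1.163  0.645] F [0.1 0.5 0.2] g -0.001
(np.int64(343), array([ 0.5537485 , -0.25187207]), np.float64(0.09080531275267535))
[ 1.24570002e+00 -9.86681277e-02  8.95832155e-05]
(np.int64(505), array([ 0.54922005, -0.25135387]), np.float64(0.09134219583999154))
[ 1.29323018e+00 -2.02232141e-01  1.08678299e-04]
```

View pics/scene2.png

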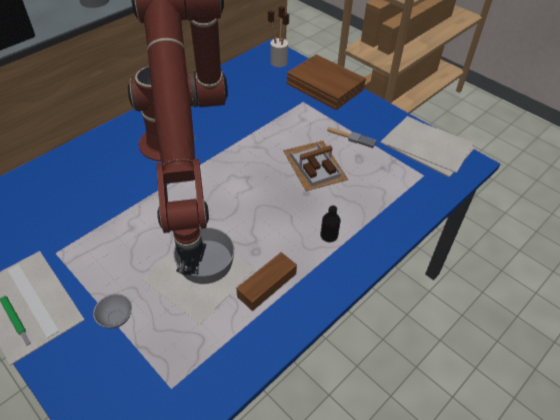

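carry_out:
  moves:
    - [[0,0,0,0.3,-0.03,0,-1],[0,0,0,0.3,-0.03,0,-1],[0,0,0,0.3,-0.03,0,-1],[0,0,0,0.25,-0.03,0,-1],[0,0,0,0.12,-0.03,0,-1],[0,0,0,0,0,0,-1],[0,0,0,-0.6,0,0,-1],[0,0,0,-0.9,0,0,-1]]

```text
time: 5.07
tool_pos: [0.5886, -0.3093, 0.0322]
tool_rot: [0.0, 0.809, -0.588, 0.002]
contact_force: [-0.0, 1.3, 0.4]
gripper_width: -0.0
```

carry_out:
  moves:
    - [[0,0,0,0,0,0,-1],[0,0,0,0,0,-1,-1],[0,0,0,0,0,-1,-1],[0,0,0,0,0,-1,-1],[0,0,0,0,0,-1,-1],[0,0,0,0,0,-1,-1],[0,0,0,0,0,-0.8,-1],[0,0,0,0,0,0,-1]]

```text
time: 5.73
tool_pos: [0.591, -0.3091, 0.2745]
tool_rot: [0.0, 0.81, -0.587, 0.009]
contact_force: [1.5, -0.1, 1.9]
gripper_width: 0.002
```

```bash
python3 - <<'E'
from plant import *
from h import *
s=state(); show(s)
for n in("scene","side"):
    f=grab_frame(n); np.savez(f"{n}3.npz",**f); b=basin(f); print(b)
    a=np.deg2rad(7.7); e=b[1]-[.573,-.298]; print(e)
    # tray cloud: bar top
    W=cloud(f); m=(W[...,2]>.074)&(W[...,2]<.1)&(W[...,0]>.4)&(W[...,0]<.6)&(W[...,1]>.2)&(W[...,1]<.45)
    p=W[m]; F=f["frame"]; 
    (cx,cy),(w,h),an=cv2.minAreaRect(p[:,:2].astype(np.float32)); print("bar",len(p),p.mean(0),cx,cy,w,h,an)
    u,sv,vt=np.linalg.svd(p[:,:2]-p[:,:2].mean(0)); print(vt[0])
s=state();f=grab_frame("wrist"); cv2.imwrite("pics/w3.png",f["frame"][...,::-1])
o=ortho(load("scene3.npz"),0,.38,.78,-.5,-.1,1000); cv2.imwrite("pics/o3.png",o[...,::-1])
E
```

```text
t 5.73 p [ 0.591  -0.3091  0.2745] x [ 0.312 -0.95   0.014] z [ 0.014 -0.01  -1.   ] j [-5.930e-01  1.170e-01  1.473e+00 -1.000e-03  1.534e+00  6.610e-01] F [ 1.5 -0.1  1.9] g 0.002
(np.int64(545), array([ 0.57436155, -0.29862792]), np.float64(0.09149318557242109))
[ 0.00136155 -0.00062792]
bar 163 [0.50026615 0.31802149 0.0826409 ] 0.4985406696796417 0.31927773356437683 0.12855149805545807 0.026693545281887054 70.905517578125
[-0.32728937 -0.94492416]
(np.int64(497), array([ 0.57040079, -0.29778977]), np.float64(0.09079903142094167))
[-0.00259921  0.00021023]
bar 431 [0.49574292 0.32476669 0.08252385] 0.49518898129463196 0.32018521428108215 0.12896259129047394 0.021954843774437904 70.62094116210938
[0.32956852 0.94413166]
```

View pics/w3.png

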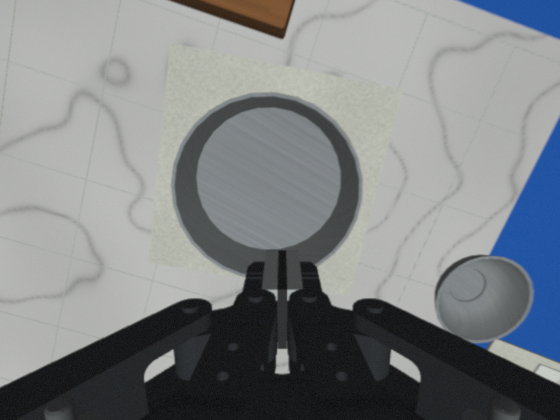

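View pics/o3.png

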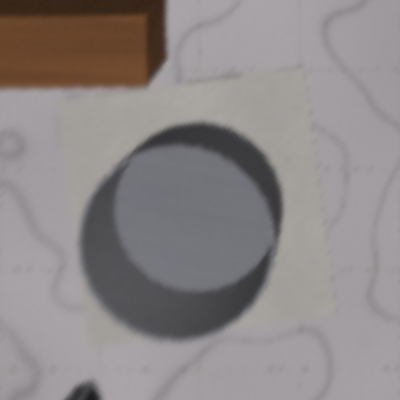

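The basin is within 3 mm of the sheet's centre. The bar's centre is at (0.497,0.320), its axis runs at 70.8°, and the jaw has to turn to -19.2°. Next I move above the tray with the gripper open.

carry_out:
  moves:
    - [[0,0,-1,0,0,0,1],[0,0,-1,0,0,0,1],[0,0,-1,0,0,0,1],[0,0,-1,0,0,0,1],[0,0,-1,0,0,0,1],[0,0,-1,0,0,0,1],[0,0,-1,0,0,0,1],[0,0,-1,0,0,0,1]]

```text
time: 6.55
tool_pos: [0.5867, -0.3062, 0.2598]
tool_rot: [-0.001, 0.962, -0.272, -0.002]
contact_force: [-0.5, -0.2, -0.7]
gripper_width: 0.997
```

carry_out:
  moves:
    - [[0,0,-1,0,0,0,1],[0,0,-1,0,0,0,1],[0,0,-0.54,0,0,0,1],[0,0,0,0,0,0,1],[0,0,0,-0.46,-0.88,0,1],[0,0,0,-0.46,-0.88,0,1],[0,0,0,-0.46,-0.88,0,1],[0,0,0,-0.46,-0.88,0,1]]

```text
time: 7.22
tool_pos: [0.5631, -0.1481, 0.261]
tool_rot: [-0.0, 0.986, -0.168, -0.002]
contact_force: [0.1, 1.2, 0.5]
gripper_width: 1.0
```

carry_out:
  moves:
    - [[0,0,0,-0.46,-0.88,0,1],[0,0,0,-0.46,-0.88,0,1],[0,0,0,-0.46,-0.88,0,1],[0,0,0,-0.46,-0.88,0,1],[0,0,0,-0.46,-0.88,0,1],[0,0,0,-0.46,-0.88,0,1],[0,0,0,-0.46,-0.88,0,1],[0,0,0,-0.46,-0.88,0,1]]

```text
time: 7.88
tool_pos: [0.5163, 0.1663, 0.2615]
tool_rot: [0.0, 0.986, -0.167, -0.001]
contact_force: [1.0, -0.4, 0.7]
gripper_width: 1.0
```

```bash
python3 - <<'E'
from plant import *
from h import *
s=state(); show(s)
f=grab_frame("wrist"); T=wristT(s,f); np.savez("w4.npz",T=T,**f); cv2.imwrite("pics/w4.png",f["frame"][...,::-1])
print(go(s,[.497,.320,.0555]))
E
```

```text
t 7.88 p [0.5163 0.1663 0.2615] x [ 0.944 -0.329 -0.002] z [-0.002 -0.001 -1.   ] j [ 0.175 -0.16   1.768 -0.     1.536  0.51 ] F [ 1.  -0.4  0.7] g 1.0
[-1.71201472 -3.47465121  5.14771288]
```

View pics/w4.png

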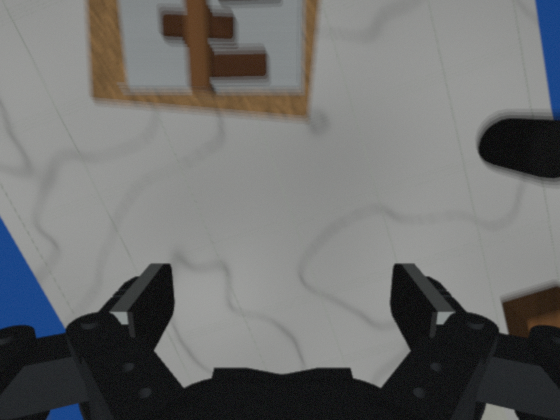

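carry_out:
  moves:
    - [[0,0,0,-0.43,-0.87,0,1],[0,0,0,-0.43,-0.87,0,1],[0,0,0,-0.43,-0.87,0,1],[0,0,0,-0.42,-0.86,0,1],[0,0,0,0,0,0,1],[0,0,0,0,0,0,1]]

```text
time: 8.43
tool_pos: [0.4975, 0.3194, 0.2613]
tool_rot: [0.001, 0.986, -0.165, -0.001]
contact_force: [0.6, 0.1, 0.1]
gripper_width: 1.003
```

```bash
python3 - <<'E'
from plant import *
from h import *
s=state(); show(s)
f=grab_frame("wrist"); T=wristT(s,f); np.savez("w5.npz",T=T,**f); cv2.imwrite("pics/w5.png",f["frame"][...,::-1])
W=cloud(f,T); m=(W[...,2]>.072)&(W[...,2]<.095); m[262:]=0
c,l,st,_=cv2.connectedComponentsWithStats(m.astype(np.uint8)); i=1+np.argmax(st[1:,4]); p=W[l==i]
r=cv2.minAreaRect(p[:,:2].astype(np.float32)); print(len(p),np.median(p[:,2]),r)
u,sv,vt=np.linalg.svd(p[:,:2]-p[:,:2].mean(0),full_matrices=False); print(vt[0])
print(go(s,[*r[0],.0555]))
E
```

```text
t 8.43 p [0.4975 0.3194 0.2613] x [ 0.945 -0.326 -0.002] z [-0.003 -0.002 -1.   ] j [ 0.445 -0.041  1.657 -0.     1.529  0.777] F [0.6 0.1 0.1] g 1.003
2750 0.08371098384738226 ((0.49744969606399536, 0.32079437375068665), (0.1280348300933838, 0.017546679824590683), 70.53704833984375)
[-0.33349451 -0.94275204]
[-2.28263290e-03 -4.52886447e-02  5.14418744e+00]
```

View pics/w5.png

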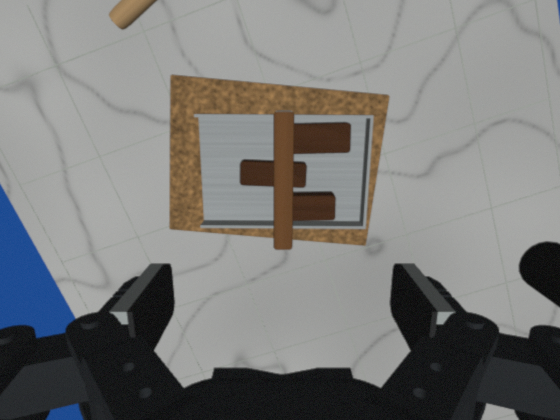

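The end wall is at the right of the tray (about (368,170)) and the open end is at the left, towards the robot. The bar's centre at (283,180) matches, so I descend and grip.

carry_out:
  moves:
    - [[0,0,0,0,-0.04,1,1],[0,0,0,0,0,1,1],[0,0,0,0,0,1,1],[0,0,0,0,0,0.8,1],[0,0,0,0,0,0.6,1],[0,0,0,0,0,0.4,1],[0,0,0,0,0,0.34,1],[0,0,0,0,0,0,1]]

```text
time: 9.15
tool_pos: [0.4971, 0.3173, 0.0537]
tool_rot: [0.002, 0.986, -0.167, -0.003]
contact_force: [-0.5, 0.1, -1.3]
gripper_width: 0.999
```

```bash
python3 - <<'E'
from plant import *
from h import *
s=state(); show(s)
f=load("w5.npz"); T=f["T"]
P=ray(f,[[170,75],[388,95],[365,245],[170,229]],.006,T); print(P.round(4), P.mean(0), np.rad2deg(np.arctan2(*(P[1]-P[0])[1::-1])),np.linalg.norm(P[1]-P[0]),np.linalg.norm(P[2]-P[1]))
for n in("side",):
    f=grab_frame(n); cv2.imwrite(f"pics/{n}5.png",cv2.resize(f["frame"][180:390,130:410],(784,588))[...,::-1])
E
```

```text
t 9.15 p [0.4971 0.3173 0.0537] x [ 0.944 -0.33  -0.005] z [-0.006 -0.003 -1.   ] j [ 0.442  0.148  1.824 -0.     1.176  0.779] F [-0.5  0.1 -1.3] g 0.999
[[0.4195 0.452  0.006 ]
 [0.6276 0.359  0.006 ]
 [0.5596 0.2049 0.006 ]
 [0.3516 0.2977 0.006 ]] [0.48956622 0.32840391 0.006     ] -24.065900885989585 0.22786456102495783 0.1684861110420212
```

View pics/side5.png

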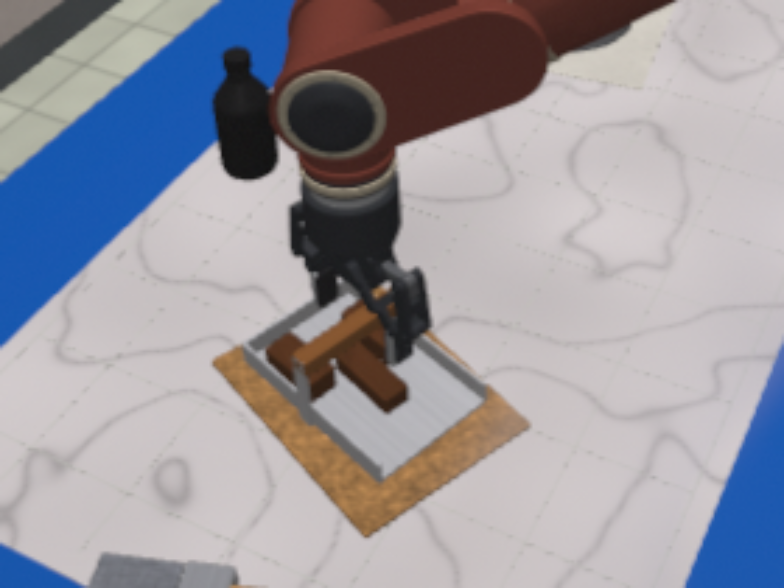

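carry_out:
  moves:
    - [[0,0,0,0,0,0,-1],[0,0,0,0,0,0,-1],[0,0,0,0,0,0,-1],[0,0,0,0,0,0,-1],[0,0,0,0,0,0,-1],[0,0,0,0,0,-0.05,-1],[0,0,0,0,0,-0.1,-1],[0,0,0,0,0,-0.15,-1]]

```text
time: 9.87
tool_pos: [0.4976, 0.3191, 0.0683]
tool_rot: [0.001, 0.986, -0.166, -0.002]
contact_force: [0.0, 0.2, -5.4]
gripper_width: 0.199
```

carry_out:
  moves:
    - [[0,0,0,0,0,-0.2,-1],[0,0,0,0,0,-0.3,-1],[0,0,0,0,0,-0.4,-1],[0,0,0,0,0,-0.4,-1],[0,0,0,0,0,-0.4,-1],[0,0,0,0,0,-0.3,-1],[0,0,0,0,0,-0.2,-1],[0,0,0,0,0,-0.1,-1]]

```text
time: 10.53
tool_pos: [0.4998, 0.3201, 0.1639]
tool_rot: [-0.001, 0.986, -0.166, 0.001]
contact_force: [-0.1, 0.2, -4.9]
gripper_width: 0.195
```

```bash
python3 - <<'E'
from plant import *
from h import *
s=state(); show(s)
for n in("side","scene"):
    f=grab_frame(n); np.savez(n+"6.npz",**f)
    a=f["frame"][150:360,150:430] if n=="side" else f["frame"][60:200,230:417]
    cv2.imwrite(f"pics/{n}6.png",cv2.resize(a,(560,420))[...,::-1])
E
```

```text
t 10.53 p [0.4998 0.3201 0.1639] x [ 0.945 -0.328  0.002] z [ 0.003  0.001 -1.   ] j [0.444 0.027 1.754 0.    1.358 0.778] F [-0.1  0.2 -4.9] g 0.195
```

View pics/side6.png

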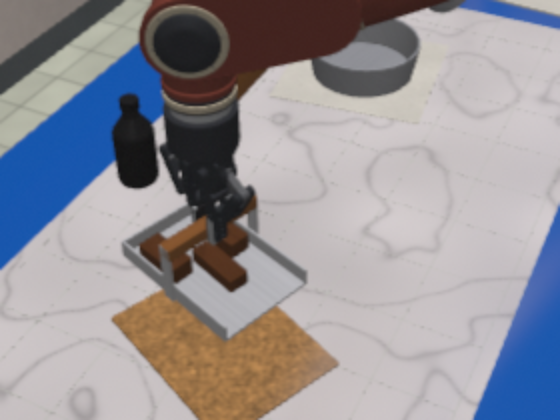

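View pics/scene6.png

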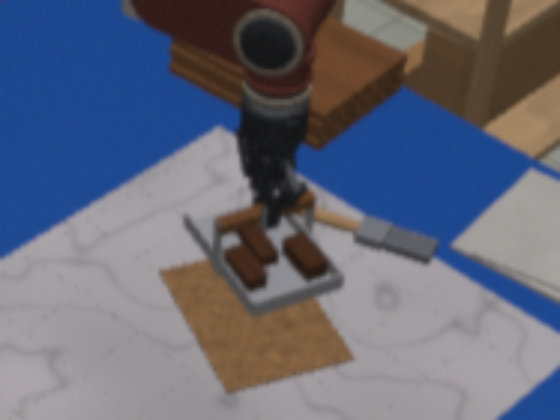

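The tray is level with all three blocks on it. I'll carry it with gentle ramps to a point above and beyond the basin.

carry_out:
  moves:
    - [[0,0,0,0.056,0.083,0,-1],[0,0,0,0.11,0.17,0,-1],[0,0,0,0.17,0.25,0,-1],[0,0,0,0.22,0.33,0,-1],[0,0,0,0.28,0.42,0,-1],[0,0,0,0.335,0.5,0,-1],[0,0,0,0.335,0.5,0,-1],[0,0,0,0.335,0.5,0,-1]]

```text
time: 11.3
tool_pos: [0.5324, 0.1893, 0.1609]
tool_rot: [0.001, 0.986, -0.167, -0.001]
contact_force: [0.7, -0.1, -4.5]
gripper_width: 0.197
```

carry_out:
  moves:
    - [[0,0,0,0.335,0.5,0,-1],[0,0,0,0.335,0.5,0,-1],[0,0,0,0.335,0.5,0,-1],[0,0,0,0.335,0.5,0,-1],[0,0,0,0.335,0.5,0,-1],[0,0,0,0.335,0.5,0,-1],[0,0,0,0.335,0.5,0,-1],[0,0,0,0.335,0.5,0,-1]]

```text
time: 11.97
tool_pos: [0.5808, 0.0029, 0.1609]
tool_rot: [0.0, 0.986, -0.167, -0.001]
contact_force: [1.2, 0.6, -4.1]
gripper_width: 0.193
```

carry_out:
  moves:
    - [[0,0,0,0.335,0.5,0,-1],[0,0,0,0.335,0.5,0,-1],[0,0,0,0.335,0.5,0,-1],[0,0,0,0.335,0.5,0,-1],[0,0,0,0.335,0.5,0,-1],[0,0,0,0.335,0.5,0,-1],[0,0,0,0.335,0.5,0,-1],[0,0,0,0.335,0.5,0,-1]]

```text
time: 12.63
tool_pos: [0.6292, -0.1834, 0.1606]
tool_rot: [0.0, 0.986, -0.167, -0.001]
contact_force: [0.4, -1.1, -3.9]
gripper_width: 0.194
```

carry_out:
  moves:
    - [[0,0,0,0.335,0.5,0,-1],[0,0,0,0.335,0.5,0,-1],[0,0,0,0.335,0.5,0,-1],[0,0,0,0.28,0.42,0,-1],[0,0,0,0.22,0.33,0,-1],[0,0,0,0.17,0.25,0,-1],[0,0,0,0.11,0.17,0,-1],[0,0,0,0.056,0.083,0,-1]]

```text
time: 13.3
tool_pos: [0.663, -0.3106, 0.161]
tool_rot: [-0.0, 0.986, -0.167, -0.001]
contact_force: [-1.0, -0.9, -5.4]
gripper_width: 0.197
```

```bash
python3 - <<'E'
from plant import *
from h import *
s=state(); show(s); print(go(s,[.67,-.332,.167]))
for n in("side","scene"):
    f=grab_frame(n); np.savez(n+"7.npz",**f)
    a=f["frame"][80:230,200:400] if n=="side" else f["frame"][160:340,100:340]
    cv2.imwrite(f"pics/{n}7.png",cv2.resize(a,(560,420))[...,::-1])
E
```

```text
t 13.3 p [ 0.663  -0.3106  0.161 ] x [ 0.944 -0.329 -0.001] z [-0.001  0.    -1.   ] j [-0.54   0.345  1.398 -0.     1.4   -0.204] F [-1.  -0.9 -5.4] g 0.197
[ 0.34100524  0.4472165  -0.15135479]
```

View pics/side7.png

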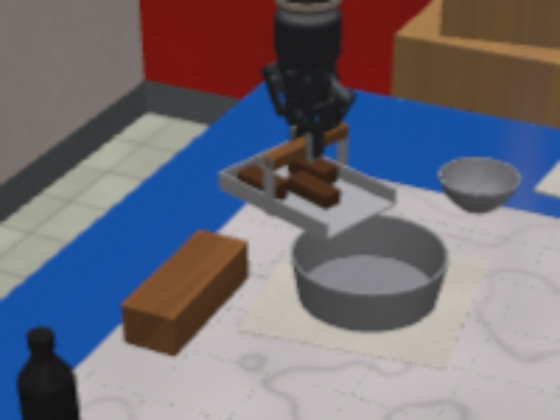

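View pics/scene7.png

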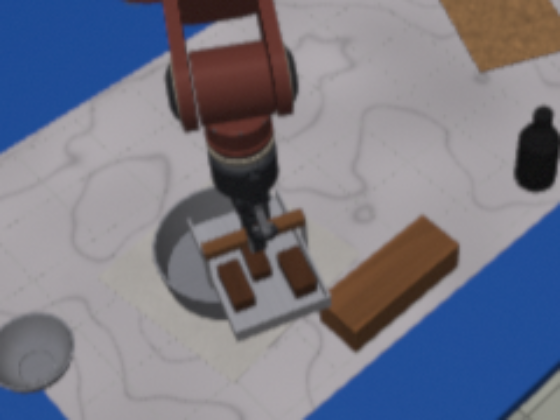

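carry_out:
  moves:
    - [[0,0,0,0.08,0.1,-0.04,-1],[0,0,0,0.1,0.13,-0.04,-1],[0,0,0,0.1,0.13,-0.04,-1],[0,0,0,0.06,0.09,-0.03,-1],[0,0,0,0,0,0,-1],[0,0.1,0,0,0,0,-1],[0,0.2,0,0,0,0,-1],[0,0.3,0,0,0,0,-1]]

```text
time: 14.07
tool_pos: [0.6706, -0.3304, 0.1674]
tool_rot: [0.004, 0.986, -0.166, 0.026]
contact_force: [-0.3, 0.1, -5.2]
gripper_width: 0.198
```

carry_out:
  moves:
    - [[0,0.3,0,0,0,0,-1],[0,0.3,0,0,0,0,-1],[0,0.3,0,0,0,0,-1],[0,0.3,0,0,0,0,-1],[0,0.3,0,0,0,0,-1],[0,0.3,0,0,0,0,-1],[0,0.3,0,0,0,0,-1],[0,0.2,0,0,0,0,-1]]

```text
time: 14.73
tool_pos: [0.6697, -0.33, 0.1673]
tool_rot: [0.021, 0.978, -0.165, 0.125]
contact_force: [-1.0, -0.2, -4.2]
gripper_width: 0.195
```

```bash
python3 - <<'E'
from plant import *
from h import *
s=state(); show(s)
T=pose(s); print("lip",(T@[-.09,0,.0463,1])[:3], "tilt",np.rad2deg(np.arcsin(T[2,0])))
for n in("side","scene"):
    f=grab_frame(n)
    a=f["frame"][80:230,200:400] if n=="side" else f["frame"][160:340,100:340]
    cv2.imwrite(f"pics/{n}8.png",cv2.resize(a,(560,420))[...,::-1])
E
```

```text
t 14.73 p [ 0.6697 -0.33    0.1673] x [ 0.915 -0.317  0.25 ] z [ 0.237 -0.082 -0.968] j [-0.58   0.224  1.548  0.068  1.124 -0.268] F [-1.  -0.2 -4.2] g 0.195
lip [ 0.59835971 -0.30520959  0.09993444] tilt 14.5062954660755
```

View pics/side8.png

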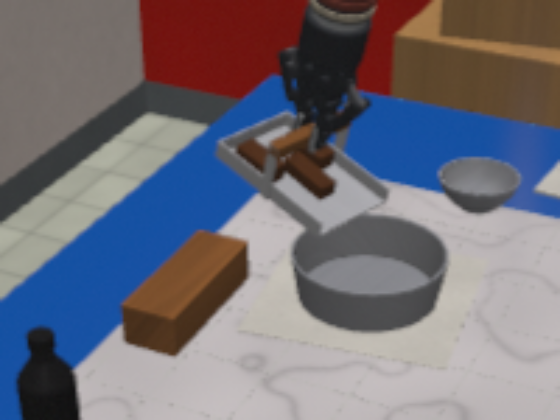

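carry_out:
  moves:
    - [[0,0.25,0,0,0,0,-1],[0,0.25,0,0,0,0,-1],[0,0.25,0,0,0,0,-1],[0,0.25,0,0,0,0,-1],[0,0.25,0,0,0,0,-1],[0,0.25,0,0,0,0,-1],[0,0.2,0,0,0,0,-1],[0,0,0,0,0,0,-1]]

```text
time: 15.5
tool_pos: [0.6698, -0.3302, 0.167]
tool_rot: [0.033, 0.966, -0.163, 0.196]
contact_force: [0.0, 0.4, -5.2]
gripper_width: 0.195
```

```bash
python3 - <<'E'
from plant import *
from h import *
s=state(); show(s)
T=pose(s); print("lip",(T@[-.09,0,.0463,1])[:3], "tilt",np.rad2deg(np.arcsin(T[2,0])))
b=[]
for n in("side","scene"):
    f=grab_frame(n)
    a=f["frame"][80:230,200:400] if n=="side" else f["frame"][160:340,100:340]
    b.append(cv2.resize(a,(400,300)))
cv2.imwrite(f"pics/c9.png",np.hstack(b)[...,::-1])
E
```

```text
t 15.5 p [ 0.6698 -0.3302  0.167 ] x [ 0.87  -0.302  0.39 ] z [ 0.368 -0.127 -0.921] j [-0.596  0.15   1.656  0.124  0.952 -0.314] F [ 0.   0.4 -5.2] g 0.195
lip [ 0.60856491 -0.30895698  0.08934263] tilt 22.928288627259082
```

View pics/c9.png

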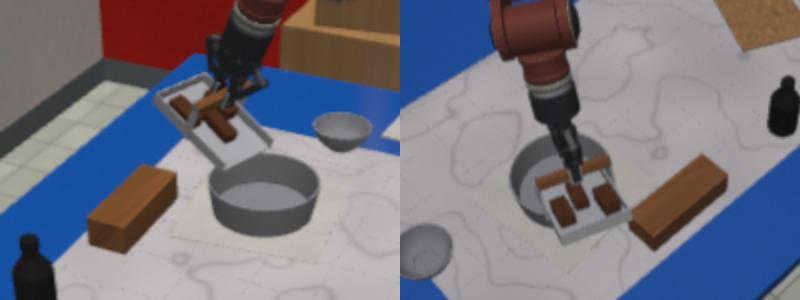

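carry_out:
  moves:
    - [[0,0.2,0,0,0,0,-1],[0,0.2,0,0,0,0,-1],[0,0.2,0,0,0,0,-1],[0,0.2,0,0,0,0,-1],[0,0.2,0,0,0,0,-1],[0,0,0,0,0,0,-1],[0,0,0,0,0,0,-1],[0,0,0,0,0,0,-1]]

```text
time: 16.27
tool_pos: [0.6707, -0.3309, 0.1682]
tool_rot: [0.04, 0.957, -0.161, 0.239]
contact_force: [-0.0, 0.4, -4.7]
gripper_width: 0.198
```

```bash
cat > look.py <<'E'
from plant import *
from h import *
import sys
s=state(); show(s)
T=pose(s); print("lip",(T@[-.09,0,.0463,1])[:3], "tilt",np.rad2deg(np.arcsin(T[2,0])))
b=[]
for n in("side","scene"):
    f=grab_frame(n)
    a=f["frame"][80:230,200:400] if n=="side" else f["frame"][160:340,100:340]
    b.append(cv2.resize(a,(400,300)))
cv2.imwrite(f"pics/{sys.argv[1]}.png",np.hstack(b)[...,::-1])
E
python3 look.py c10
```

```text
t 16.27 p [ 0.6707 -0.3309  0.1682] x [ 0.834 -0.29   0.47 ] z [ 0.444 -0.154 -0.883] j [-0.605  0.111  1.715  0.168  0.848 -0.352] F [-0.   0.4 -4.7] g 0.198
lip [ 0.61620856 -0.31196614  0.08503728] tilt 28.045655563166193
```

View pics/c10.png

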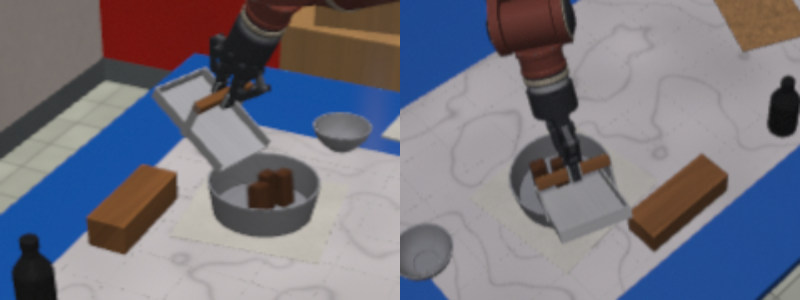

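carry_out:
  moves:
    - [[0,0,0,0,0,0,-1],[0,0,0,0,0,0,-1],[0,0,0,0,0,0,-1],[0,0,0,0,0,0,-1]]

```text
time: 16.7
tool_pos: [0.6706, -0.3307, 0.1677]
tool_rot: [0.04, 0.957, -0.161, 0.239]
contact_force: [0.1, -0.1, -3.5]
gripper_width: 0.194
```

```bash
python3 look.py c11
```

```text
t 16.7 p [ 0.6706 -0.3307  0.1677] x [ 0.834 -0.29   0.469] z [ 0.444 -0.154 -0.883] j [-0.605  0.112  1.715  0.168  0.848 -0.352] F [ 0.1 -0.1 -3.5] g 0.194
lip [ 0.61604131 -0.31177767  0.08458783] tilt 28.00026960587952
```

View pics/c11.png

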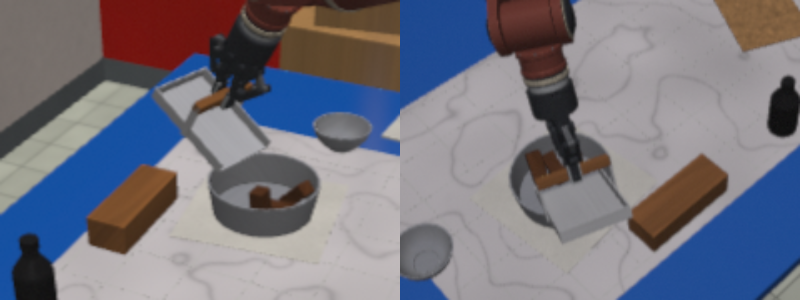

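All three blocks have slid into the basin and come to rest. Next I lift straight up, level the tray and carry it back.

carry_out:
  moves:
    - [[0,0,0,0.14,0,-0.26,-1],[0,0,0,0.28,0,-0.53,-1],[0,0,0,0.28,0,-0.53,-1],[0,0,0,0.14,0,-0.26,-1],[0,-0.4,0,0,0,0,-1],[0,-0.7,0,0,0,0,-1],[0,-0.8,0,0,0,0,-1],[0,-0.8,0,0,0,0,-1]]

```text
time: 17.47
tool_pos: [0.6705, -0.3308, 0.2405]
tool_rot: [0.021, 0.978, -0.165, 0.124]
contact_force: [0.3, 0.1, -3.9]
gripper_width: 0.199
```

carry_out:
  moves:
    - [[0,-0.8,0,0,0,0,-1],[0,-0.8,0,0,0,0,-1],[0,-0.7,0,0,0,0,-1],[0,-0.6,0,0,0,0,-1],[0,0,0,0,0,0,-1],[0,0,0,0,0,0,-1]]

```text
time: 17.97
tool_pos: [0.6712, -0.3309, 0.2392]
tool_rot: [0.0, 0.986, -0.166, 0.001]
contact_force: [-1.0, 0.1, -5.2]
gripper_width: 0.198
```

```bash
python3 look.py c12; python3 -c "
from plant import *
from h import *
print(go(state(),[.494,.324,.2]))"
```

```text
t 17.97 p [ 0.6712 -0.3309  0.2392] x [ 0.945 -0.328  0.002] z [ 0.002 -0.001 -1.   ] j [-0.558  0.332  1.283  0.     1.525 -0.223] F [-1.   0.1 -5.2] g 0.198
lip [ 0.58631035 -0.30145742  0.19273628] tilt 0.1124173297694272
[ -9.53732435 -14.0130082    0.97254295]
```

View pics/c12.png

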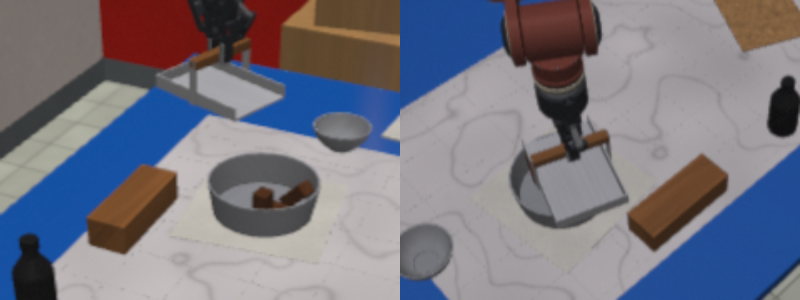

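carry_out:
  moves:
    - [[0,0,0,-0.25,-0.36,0,-1],[0,0,0,-0.45,-0.66,0,-1],[0,0,0,-0.45,-0.66,0,-1],[0,0,0,-0.45,-0.66,0,-1],[0,0,0,-0.45,-0.66,0,-1],[0,0,0,-0.45,-0.66,0,-1],[0,0,0,-0.45,-0.66,0,-1],[0,0,0,-0.45,-0.66,0,-1]]

```text
time: 18.73
tool_pos: [0.6063, -0.0964, 0.2397]
tool_rot: [-0.0, 0.986, -0.167, 0.001]
contact_force: [0.6, 0.1, -3.6]
gripper_width: 0.195
```

carry_out:
  moves:
    - [[0,0,0,-0.45,-0.66,0,-1],[0,0,0,-0.45,-0.66,0,-1],[0,0,0,-0.45,-0.66,0,-1],[0,0,0,-0.45,-0.66,0,-1],[0,0,0,-0.45,-0.66,0,-1],[0,0,0,-0.45,-0.66,0,-1],[0,0,0,-0.45,-0.66,0,-1],[0,0,0,-0.45,-0.66,0,-1]]

```text
time: 19.4
tool_pos: [0.5396, 0.1502, 0.2398]
tool_rot: [-0.001, 0.986, -0.166, 0.001]
contact_force: [1.0, 0.9, -4.8]
gripper_width: 0.197
```

carry_out:
  moves:
    - [[0,0,0,-0.45,-0.66,0,-1],[0,0,0,-0.45,-0.66,0,-1],[0,0,0,-0.45,-0.66,0,-1],[0,0,0,-0.45,-0.66,0,-1],[0,0,0,-0.45,-0.66,0,-1],[0,0,0,-0.25,-0.4,0,-1],[0,0,0,0,0,0,-1],[0,0,0,0,0,0,-1]]

```text
time: 20.07
tool_pos: [0.494, 0.322, 0.2396]
tool_rot: [-0.0, 0.986, -0.165, 0.001]
contact_force: [-0.4, 0.5, -3.9]
gripper_width: 0.194
```

```bash
python3 - <<'E'
from plant import *
from h import *
s=state(); show(s); print(go(s,[.494,.324,.0545]))
f=grab_frame("side"); np.savez("side13.npz",**f)
cv2.imwrite("pics/side13.png",cv2.resize(f["frame"][120:360,100:420],(640,480))[...,::-1])
E
```

```text
t 20.07 p [0.494  0.322  0.2396] x [ 0.945 -0.326  0.001] z [ 0.001  0.    -1.   ] j [ 0.452 -0.036  1.689 -0.     1.488  0.784] F [-0.4  0.5 -3.9] g 0.194
[-0.02057164 -0.04425804  4.627512  ]
```

View pics/side13.png

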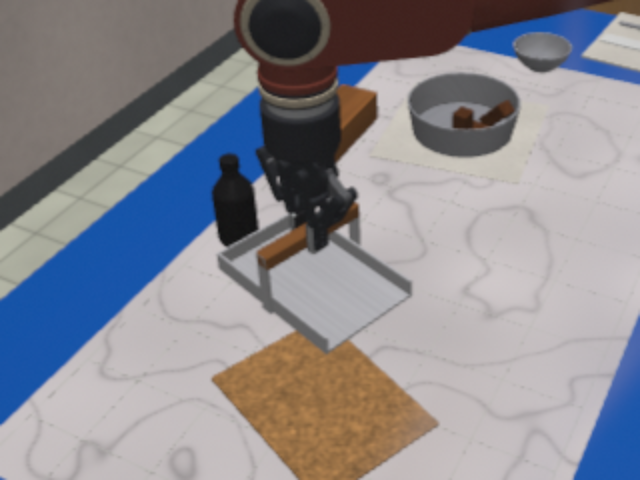

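carry_out:
  moves:
    - [[0,0,0,-0.02,-0.04,0.3,-1],[0,0,0,0,0,0.8,-1],[0,0,0,0,0,0.8,-1],[0,0,0,0,0,0.8,-1],[0,0,0,0,0,0.8,-1],[0,0,0,0,0,0.5,-1],[0,0,0,0,0,0.2,-1],[0,0,0,0,0,0,-1]]

```text
time: 20.78
tool_pos: [0.4926, 0.3213, 0.0678]
tool_rot: [0.002, 0.986, -0.167, -0.002]
contact_force: [-0.7, -0.4, -3.8]
gripper_width: 0.198
```

carry_out:
  moves:
    - [[0,0,0,0,0,0.1,-1],[0,0,0,0,0,0.1,-1],[0,0,0,0,0,0.1,-1],[0,0,0,0,0,0.06,-1],[0,0,0,0,0,0,-1],[0,0,0,0,0,0,-1]]

```text
time: 21.28
tool_pos: [0.4958, 0.3238, 0.0592]
tool_rot: [-0.001, 0.986, -0.166, 0.001]
contact_force: [-2.2, -1.9, 5.4]
gripper_width: 0.196
```

```bash
python3 - <<'E'
from plant import *
from h import *
s=state(); show(s)
f=grab_frame("side"); np.savez("side14.npz",**f)
cv2.imwrite("pics/side14.png",cv2.resize(f["frame"][200:380,140:380],(640,480))[...,::-1])
W=cloud(f); m=(W[...,2]>.006)&(W[...,2]<.013)&(W[...,0]>.4)&(W[...,0]<.6)&(W[...,1]>.25)&(W[...,1]<.4); print(np.median(W[m][:,2]))
E
```

```text
t 21.28 p [0.4958 0.3238 0.0592] x [ 0.945 -0.328  0.002] z [ 0.003  0.001 -1.   ] j [ 0.453  0.14   1.823 -0.     1.176  0.787] F [-2.2 -1.9  5.4] g 0.196
0.00993211170432129
```

View pics/side14.png

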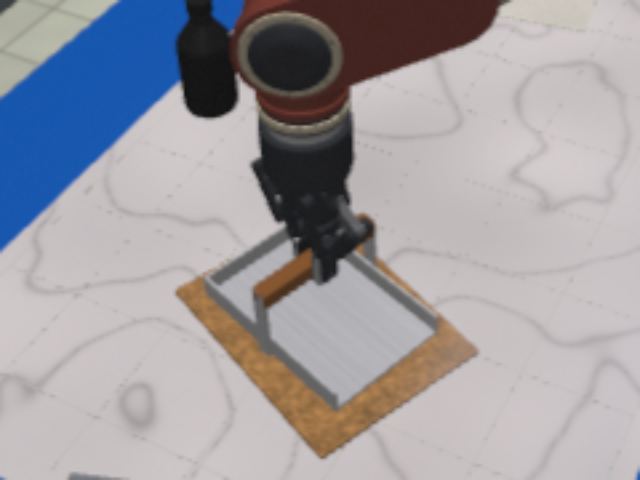

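The force changed from -3.8 to +5.4 N, so the tray is resting on the mat. I release it and rise.

carry_out:
  moves:
    - [[0,0,0,0,0,0,1],[0,0,0,0,0,0,1],[0,0,0,0,0,0,1],[0,0,0,0,0,0,1],[0,0,0,0,0,0,1],[0,0,0,0,0,-0.2,1],[0,0,0,0,0,-0.5,1],[0,0,0,0,0,-0.8,1]]

```text
time: 22.0
tool_pos: [0.492, 0.322, 0.114]
tool_rot: [0.002, 0.986, -0.166, -0.003]
contact_force: [-0.2, -0.6, -0.1]
gripper_width: 0.997
```

carry_out:
  moves:
    - [[0,0,0,0,0,-0.9,1],[0,0,0,0,0,-0.9,1],[0,0,0,0,0,-0.9,1],[0,0,0,0,0,-0.9,1],[0,0,0,0,0,-0.5,1],[0,0,0,0,0,0,1],[0,0,0,0,0,0,1]]

```text
time: 22.58
tool_pos: [0.4952, 0.3236, 0.2835]
tool_rot: [-0.001, 0.986, -0.166, 0.002]
contact_force: [0.1, 0.2, -0.7]
gripper_width: 0.999
```

```bash
python3 - <<'E'
from plant import *
from h import *
s=state(); show(s)
f=grab_frame("wrist"); T=wristT(s,f); cv2.imwrite("pics/w15.png",f["frame"][...,::-1]); np.savez("w15.npz",T=T,**f)
W=cloud(f,T); m=(W[...,2]>.072)&(W[...,2]<.1); m[255:]=0
p=W[m]; r=cv2.minAreaRect(p[:,:2].astype(np.float32)); print("bar",np.median(p[:,2]),p[:,2].min(),p[:,2].max(),r)
fl=(W[...,2]>.003)&(W[...,2]<.03)&(np.hypot(W[...,0]-r[0][0],W[...,1]-r[0][1])<.05); q=W[fl]; 
A=np.c_[q[:,:2]-r[0],np.ones(len(q))]; print("floor plane",np.linalg.lstsq(A,q[:,2],rcond=None)[0])
for n in("scene","side"):
    g=grab_frame(n); np.savez(n+"15.npz",**g); b=basin(g); print(n,"basin",b, b[1]-[.573,-.298])
    W=cloud(g); F=g["frame"].astype(int); c=b[1]
    m=(np.hypot(W[...,0]-c[0],W[...,1]-c[1])<.085)&(F[...,0]-F[...,2]>15)&(W[...,2]>.01)
    cc,l,st,_=cv2.connectedComponentsWithStats(m.astype(np.uint8))
    for i in range(1,cc):
        if st[i,4]>15: p=W[l==i]; print(" blk",st[i,4],p.mean(0).round(3),p.max(0).round(3))
    a0=load(n+"0.npz")
    cv2.imwrite(f"pics/{n}15.png",g["frame"][...,::-1])
    a=g["frame"][80:260,230:400] if n=="side" else g["frame"][210:330,120:280]
    cv2.imwrite(f"pics/{n}15z.png",cv2.resize(a,(560,420),interpolation=cv2.INTER_CUBIC)[...,::-1])
E
```

```text
t 22.58 p [0.4952 0.3236 0.2835] x [ 0.945 -0.328  0.003] z [ 0.004  0.002 -1.   ] j [ 0.453 -0.055  1.634  0.     1.558  0.787] F [ 0.1  0.2 -0.7] g 0.999
bar 0.08373119183042299 0.07862169174202666 0.08633944185705894 ((0.4947398602962494, 0.32469165325164795), (0.12735576927661896, 0.017949558794498444), 70.59947967529297)
floor plane [ 0.00141861 -0.0007333   0.0099276 ]
scene basin (np.int64(523), array([ 0.57510704, -0.29868725]), np.float64(0.09186671092651594)) [ 0.00210704 -0.00068725]
 blk 472 [ 0.541 -0.29   0.04 ] [ 0.576 -0.245  0.073]
side basin (np.int64(499), array([ 0.57115434, -0.29775221]), np.float64(0.09183981894395098)) [-0.00184566  0.00024779]
 blk 220 [ 0.531 -0.281  0.05 ] [ 0.567 -0.235  0.071]
```

View pics/w15.png

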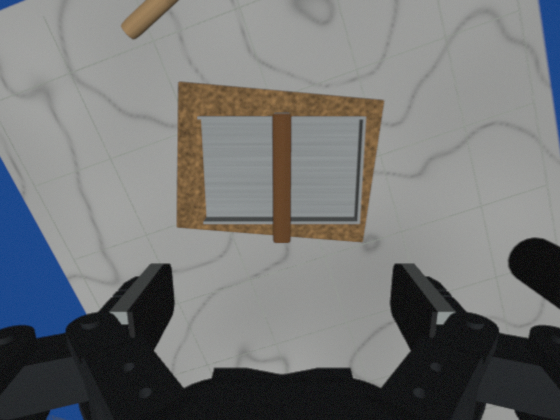

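View pics/side15z.png

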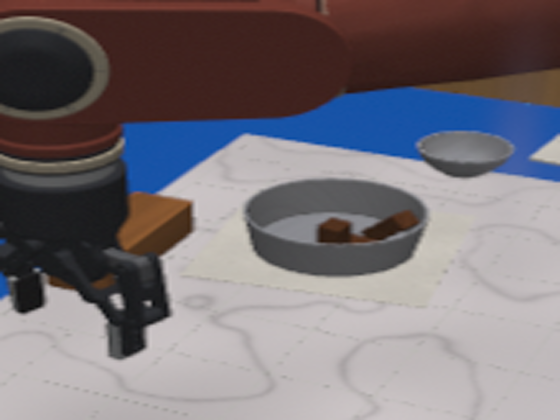

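View pics/scene15.png

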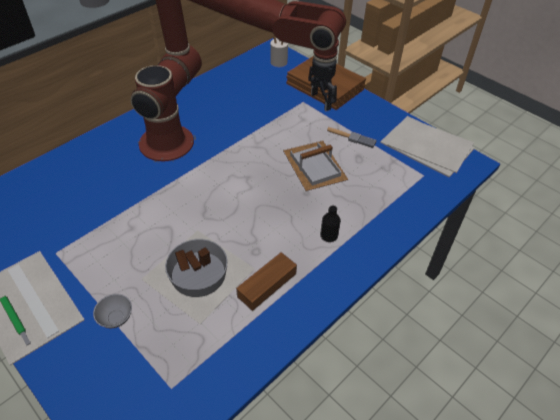

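```bash
python3 - <<'E'
from h import *
g=load("scene15.npz"); W=cloud(g)
cv2.imwrite("pics/z15.png",cv2.resize(g["frame"][230:305,155:240],(680,600),interpolation=cv2.INTER_CUBIC)[...,::-1])
for uv in [(182,256),(185,265),(194,259),(194,265),(204,253),(204,262),(180,252),(190,255)]: print(uv,W[uv[1],uv[0]].round(3), g["frame"][uv[1],uv[0]])
E
```

```text
(182, 256) [ 0.517 -0.31   0.049] [63 38 24]
(185, 265) [ 0.539 -0.318  0.031] [66 42 27]
(194, 259) [ 0.537 -0.281  0.026] [69 43 28]
(194, 265) [ 0.556 -0.296  0.027] [64 41 28]
(204, 253) [ 0.568 -0.261  0.069] [65 41 28]
(204, 262) [ 0.571 -0.268  0.031] [38 24 18]
(180, 252) [ 0.51  -0.31   0.063] [63 41 28]
(190, 255) [ 0.516 -0.281  0.025] [65 41 26]
```

View pics/z15.png

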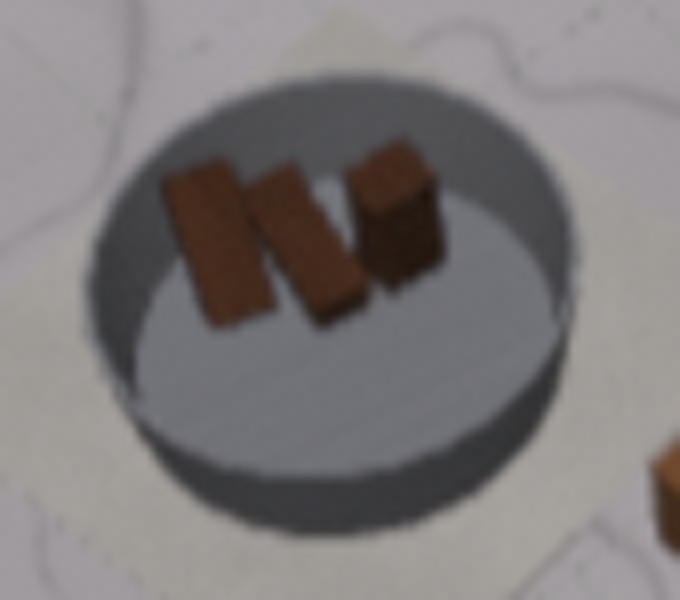

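The blocks are settled: one flat at about (0.537,-0.281), one leaning on the wall, and one standing on end. All their centres are below the rim. The bystanders are at the same pixels as at the start, so I'm handing in.

```bash
python3 - <<'E'
from plant import *
from h import *
show(state()); print(ticket.job_done())
E
```

```text
t 22.73 p [0.4936 0.3228 0.2787] x [ 0.945 -0.328 -0.002] z [-0.003 -0.001 -1.   ] j [ 0.453 -0.052  1.639  0.     1.558  0.787] F [ 0.8  0.6 -0.7] g 0.998
the job is handed in; nothing more can be done
None
```

I finished the job and handed it in at about 22.7 s. The hand-in gives no verdict, so what follows rests on my own last checks.

**What I did:** I towed the basin onto the sheet with the shut fingers pushing on its inner wall. Then I lifted the tray level by its crossbar with all three blocks on it and tipped it to 28° with its open end about 25 mm above the basin's rim. All three blocks slid in, and I set the empty tray back on the mat and released it.

**Last checks:**
- **Basin:** it stands about 2 mm from the sheet's centre in both outside camera views.
- **Blocks:** all three are at rest in the basin, one flat, one leaning on the wall and one standing on end. Their centres are below the rim; the standing block's top is at about 70 mm, slightly above the 60 mm rim.
- **Tray:** it lies flat, with its floor level to about 0.1° and its centre roughly 6 mm from the mat's centre.
- **Gripper:** it is open and well clear above the tray, touching nothing.
- **Bystanders:** I compared the bottle, brick, brush and bowl by eye between the first and last pictures and saw no change; I did not re-measure them.

**Disagreements:**
- **Tray's open end:** the text says it faces away from the robot, but the cameras showed it facing the robot. I followed the cameras when tipping.
- **Resting height:** the tool stood about 3 to 5 mm higher when the tray came to rest than when I gripped it. The bar's top measured 83.7 mm before and after, so the tray sits as it did before.

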